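# Prime the leather splitter's hand lubricator

## Task

The leather splitter's bearings need oil before the next run: with your fingertips press the black palm knob of its hand lubricator all the way down and let it spring all the way back up, stroke after stroke, until the red indicator pin on the metering block stands fully out. Then let the knob come up and take the hand clear. Only press the knob, never grip it; do not touch the red pin, and leave the bottle, tin and thread cone where they stand.

Things in the scene. Friction and masses are not known exactly. Their poses are not given: they have to be found in the camera images.
- splitter: Green bench leather splitter, bolted down, 220 mm in x. Origin: on the bench straight below the lubricator plunger's axis; z up, y runs from the lubricator to the rollers and motor. Bedplate 22 mm thick from y -73 to +470 mm, motor to 562 mm; frames and rollers from y 170 mm on, up to 218 mm high. Lubricator: amber reservoir 72 mm across under an aluminium head 100 x 92 mm, its top 144 mm high.
- plunger (a joint): How far the palm knob is pressed, m: 0 = up, held by its spring; 0.020 = down on its stop. Takes about 3 N to start and 9 N at the bottom, pumping adds 2 to 4 N; springs back within half a second. A full stroke delivers most oil, a part stroke less, a very short one none; 3 to 6 full strokes are needed. Pressure stays between strokes; extra strokes do no harm.
- plunger_top (a point): Centre of the flat top of the black palm knob on the lubricator; moves with it, straight down 20 mm: 202 mm above the bench when up, 182 mm when down. The knob is a mushroom 53 mm across and 20 mm thick, with a flat top face 34 mm across, on a steel rod.
- knob_rim (a point): Knurled rim round the lower side of the palm knob, 53 mm across, 1 to 12 mm above the knob's underside; moves with the knob. This point: on the axis half-way up the rim, 13.5 mm below plunger_top. Not to be gripped in this job.
- pin (a joint): How far the red indicator pin stands out of its dark steel gland, m: 0 = in, flush with the gland; 0.018 = fully out. It stays in while pressure builds up, then pops out during the last stroke, and stays out.
- pin_top (a point): Centre of the top of the red indicator pin, 12 mm across, pointing straight up. It stands on the small aluminium metering block beside the lubricator, 35 mm in x and 118 mm in y from the plunger's axis (splitter's frame). 103.5 mm above the bench when in, 121.5 mm when fully out.
- gland_top (a point): Centre of the top face of the dark steel gland (22 mm across) that the red pin comes out of, 103 mm above the bench; fixed.
- oil_bottle: White plastic oil bottle with red cap, 56 mm across, 150 mm high, standing loose on the bench. Origin: centre of its underside. Bystander.
- wax_tin: Brass-coloured wax tin, 76 mm across, 45 mm high, loose on the bench. Origin: centre of its underside. Bystander.
- thread_cone: Dark red cone of thread, 66 mm across at the foot, 100 mm high, loose on the bench. Origin: centre of its underside. Bystander.

How it is judged:
By the outcome, as a careful person would: the job done as asked, in the order asked, and still so for the second after the job is handed in, with the robot touching nothing.
It also fails if it takes over 51 s, if anything falls off the work surface, if the arm or the gripper's body presses on something with over 40 N, if the wrist force passes 120 N, or if a joint passes its speed limit or range.

## Robot

A 7-joint arm with a two-finger parallel gripper is mounted at the origin on the work surface. World frame = base frame: x ahead of the robot, y to its left, z up, the work surface at z = 0. Lengths are in m, angles in degrees, forces in N, time in s.
With the tool pointing down it reaches from about 0.425 to 0.875 m from the base axis. Payload 8.4 kg.
Tool frame: the origin (TCP) lies at the very end of the fingers, on their centre line; the grasp point (between the pads) lies 19 mm behind it; y points along the fingers, z is the direction in which the jaws open and shut, and the axes are right-handed (so a half turn about y gives the same grasp; the last joint's range is limited). The gripper opens to 85 mm and grips with 20 to 120 N. Pads are 22 mm wide; open, the fingers measure 114 mm over their backs; the gripper's body (76 mm by 85 mm) begins 54 mm behind the grasp point. The pads swing forward as they close: fully open they stand 13 mm farther back than shut.
Start: joints at [-72.548, 19.091, 2.286, 83.961, -0.768, 76.965, -3.352], TCP at [0.255, 0.598, 0.231] pointing down, gripper open.
Joint ranges: [-147.57, 147.57], [-21.85, 119.76], [-74.77, 79.35], [14.55, 137.4], [-85.83, 265.84], [4.83, 119.75], [-152.11, 152.11]. Speed limits (degrees/s): [127.2, 127.2, 159.86, 159.86, 180, 180, 180].

## Interface

Orientations are given as [roll, pitch, yaw] about the fixed x, y, z axes, in that order (R = Rz(yaw) Ry(pitch) Rx(roll)).
In Python, from plant import readout, vision, job_done gives the robot as it stands.
- The arm moves only by the tool play_rows, never from a script. Its argument "motion" is a list that holds one entry, the list of rows, each a list of 5 numbers: the closure in counts, from 0 (fully open) to 255 (shut), then the shift along the tool's x, y, z in m, then the turn about the tool's y in rad. In form: [[[hand, tx, ty, tz, spin], ...]]. A call has 1 to 8 rows; each row is the pose to reach, as a shift and turn from the pose commanded when the call began, along the tool's axes at that moment; what a row does not reach only later rows make up. A row lasts 1/8 s, in which the tool goes at most 62.5 mm and 10.7 degrees, less where a joint would pass 70% of its speed; a pose out of reach is approached as far as the arm can. A call with a gripper value outside its range is refused whole. The fingers move at their own pace and stop on an object; "newtons" is the grip in N (left out, the last holds). Time passes only in rows, so rows that repeat a pose let the fingers close. It gives the time, the measured TCP pose, the force and the opening at its end, in the units of the state.
- readout.sense(): the state, without advancing time (a new reading comes with each control period).
- vision.camera(name): name is "side" or "top"; returns the picture (384x512x3 uint8, blue, green, red); there is no depth.
- vision.camera_info(name): a dict with "K" (3x3 intrinsics, pixels), "rvec" (rotation vector, rad) and "tvec" (3), from world to camera coordinates, as OpenCV has them. Camera axes: x right, y down, z forward; pixel columns grow to the right and rows downward; lengths in m; the calibration is good to about 2 mm. A picture is of the moment at which its call begins. camera_info takes no time and is no camera call.
- job_done(): hands the job in, once; it reports no verdict.
The state is a dict: "time_s": time; "q": joint angles; "joint_velocities": joint speeds; "tau": joint torques, N m; "eef_pos": TCP position; "ee_rot": TCP orientation; "ft_force": force on the tool from outside, world axes, zero at the start; "torque": the same for the moment, N m; "grip_width": opening from 0.0 (shut) to 1.0 (fully open).
Only numpy, scipy, OpenCV 4.12 (cv2) and the standard library are available. Lean on these libraries where they do the work, as an engineer would, in place of code of your own. Each camera call takes 0.05 s, during which the arm holds its last target.

## Working session

There is one attempt and no reset: what is moved stays moved. The work goes in short steps, Python scripts to look and compute and a tool call to move; the robot and the scene stay as the last step left them, time stands still between calls to the robot, and variables do not carry over. Pictures are saved under pics/ and viewed, and the job is handed in when it is done.

Besides the shell and the picture viewer there is one more tool, called after "Emit:" by a JSON object that holds its "name" and its "arguments". play_rows: Moves the arm, as the interface text tells. Its arguments: {"type":"object","properties":{"motion":{"type":"array"},"newtons":{"type":"number"}},"required":["motion"]}

```bash
mkdir -p pics
python3 - <<'E'
from plant import readout, vision
import cv2
s=readout.sense();print(s)
for n in("side","top"):
    cv2.imwrite(f"pics/{n}0.png",vision.camera(n));i=vision.camera_info(n);print(n,i)
E
```

```text
{'time_s': 0.0, 'q': array([-72.54708245,  19.13261523,   2.28407545,  84.01221613,
        -0.76781105,  76.96487321,  -3.35071924]), 'joint_velocities': array([-0.01008655, -0.10063619,  0.05602699, -0.07284031, -0.03361921,
        0.0345596 ,  0.02320791]), 'tau': array([-7.59629729e-04, -6.58548689e+01,  1.36490420e+00, -4.05576003e+01,
        1.67321455e-02,  1.26256293e-02,  4.41328467e-06]), 'eef_pos': array([0.25524136, 0.59728637, 0.23040159]), 'ee_rot': array([-9.00942649e+01, -6.22372891e-03, -2.31360854e+01]), 'ft_force': array([-0.75583706,  0.5346925 ,  0.41301713]), 'torque': array([ 0.02427046, -0.01444745, -0.01810621]), 'grip_width': 0.9970861951581459}
side {'K': array([[482.70617065,   0.        , 258.82129293],
       [  0.        , 482.70617065, 195.23475355],
       [  0.        ,   0.        ,   1.        ]]), 'rvec': array([ 2.28787325, -0.43272635,  0.16346991]), 'tvec': array([-0.56943124,  0.15850922,  1.092584  ])}
top {'K': array([[434.86244148,   0.        , 253.18236355],
       [  0.        , 434.86244148, 190.58191769],
       [  0.        ,   0.        ,   1.        ]]), 'rvec': array([ 2.1419364 , -2.13269594,  0.12913153]), 'tvec': array([-0.12507802,  0.56048644,  1.06844967])}
```

View pics/side0.png

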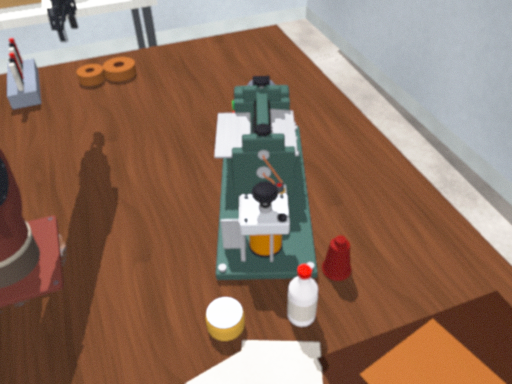

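View pics/top0.png

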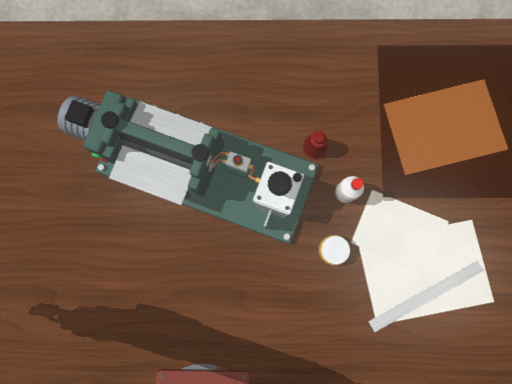

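The side view shows the black knob at about (264,190) on the lubricator. The top view shows it at about (280,183), with the red pin at about (238,160). Next I'll measure both.

```bash
cat > h.py <<'E'
import numpy as np,cv2
from plant import vision
def ray(n,uv,z):
    i=vision.camera_info(n);R=cv2.Rodrigues(i["rvec"])[0];t=i["tvec"]
    d=R.T@np.linalg.inv(i["K"])@np.array([uv[0],uv[1],1.]);c=-R.T@t
    return c+d*(z-c[2])/d[2]
def proj(n,p):
    i=vision.camera_info(n);return cv2.projectPoints(np.float64([p]),i["rvec"],i["tvec"],i["K"],None)[0].ravel()
def blob(m,near,r):
    k=np.zeros_like(m);cv2.circle(k,near,r,255,-1);m=m&k
    n,l,s,c=cv2.connectedComponentsWithStats(m);j=1+np.argmax(s[1:,4]);return s[j],c[j],(l==j)
E
python3 - <<'E'
from h import *
for n,a in (("top",(280,183)),("side",(264,190))):
    im=cv2.imread(f"pics/{n}0.png");m=(im.max(2)<55).astype(np.uint8)*255
    s,c,l=blob(m,a,20);print(n,s,c)
    for z in(.182,.1885,.202):print(z,ray(n,c,z))
    cv2.imwrite(f"pics/{n}_c.png",cv2.resize(im[a[1]-60:a[1]+60,a[0]-75:a[0]+75],None,fx=5,fy=5,interpolation=cv2.INTER_CUBIC))
im=cv2.imread("pics/top0.png").astype(int)
m=((im[...,2]>100)&(im[...,1]<80)&(im[...,0]<80)).astype(np.uint8)*255
s,c,l=blob(m,(238,160),8);print(s,c,ray("top",c,.1035))
for q in((314,167),(288,238)): print("bolts",ray("top",q,.025))
E
```

```text
top [272 172  19  22  73] [284.17808219 180.7260274 ]
0.182 [ 0.56272098 -0.19444903  0.182     ]
0.1885 [ 0.56163657 -0.1941261   0.1885    ]
0.202 [ 0.55938434 -0.19345538  0.202     ]
side [253 182  25  25 224] [266.28571429 195.37946429]
0.182 [ 0.55821978 -0.18632482  0.182     ]
0.1885 [ 0.55570553 -0.19279567  0.1885    ]
0.202 [ 0.55048362 -0.20623514  0.202     ]
[235 157   5   5  19] [237.         158.78947368] [ 0.62942246 -0.08443341  0.1035    ]
bolts [ 0.62512067 -0.27953826  0.025     ]
bolts [ 0.44185957 -0.21129367  0.025     ]
```

View pics/top_c.png

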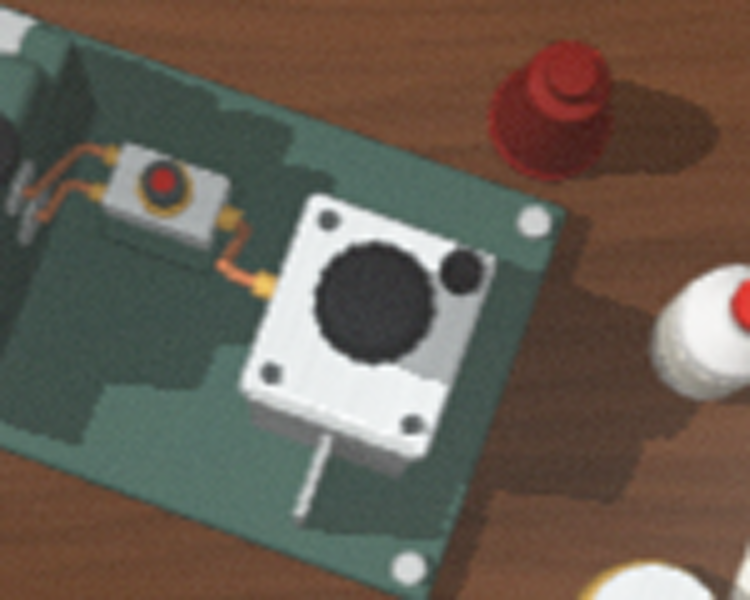

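View pics/side_c.png

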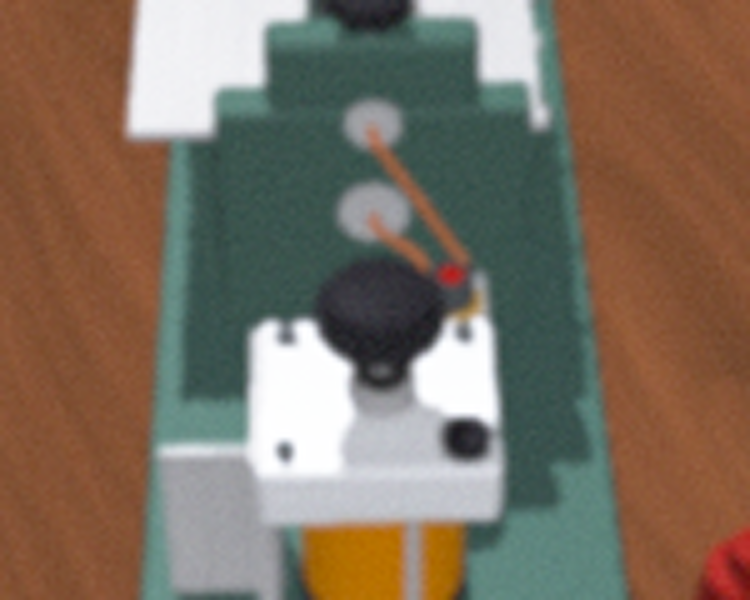

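Run:
```python
from h import *
print(ray("top",(279.6,183),.1885), ray("side",(264.6,191.5),.1935), ray("side",(264.6,183),.202))
im=cv2.imread("pics/top0.png")
for T in (60,75,90):
    m=((im.max(2)<T)&(im.max(2).astype(int)-im.min(2)<14)).astype(np.uint8)*255
    s,c,l=blob(m,(280,183),17);print(T,s,c,ray("top",c,.1885))
p=ray("top",(237,158.8),.1035)
for k in([.556,-.189,.202],[.556,-.189,.1885]): print(proj("top",k),proj("side",k))
b=[ray("top",q,.025) for q in((311.5,167),(286.5,236.5))];print(b)
d=(b[0]-b[1])[:2];print(np.degrees(np.arctan2(d[1],d[0])),np.linalg.norm(d)); x=d/np.linalg.norm(d);y=np.array([-x[1],x[0]])
print(p[:2]-.035*x-.118*y)
# bystanders approx
```

```text
[ 0.55654236 -0.18404442  0.1885    ] [ 0.55483738 -0.18587804  0.1935    ] [ 0.56083756 -0.17085293  0.202     ]
60 [269 172  22  23 266] [280.30827068 182.2443609 ] [ 0.55823037 -0.18560615  0.1885    ]
75 [268 172  24  23 407] [279.51351351 183.15970516] [ 0.55618602 -0.18385335  0.1885    ]
90 [268 172  24  24 434] [279.40092166 183.16820276] [ 0.5561665  -0.18360584  0.1885    ]
[282.12806648 182.26075449] [265.67308004 189.20298581]
[281.85577245 183.24873946] [265.7276282  194.14935957]
[array([ 0.62511051, -0.27308079,  0.025     ]), array([ 0.44562255, -0.20751763,  0.025     ])]
-20.066180786574954 0.19108756201218202
[ 0.5560346  -0.18326205]
```

Emit:
{"name": "play_rows", "arguments": {"motion": [[[255,0,-0.04,0,0],[255,0.02,-0.08,-0.02,0],[255,0.055,-0.08,-0.055,0],[255,0.09,-0.08,-0.09,0],[255,0.13,-0.08,-0.13,0],[255,0.17,-0.08,-0.17,0],[255,0.21,-0.08,-0.21,0],[255,0.25,-0.08,-0.25,0]]], "newtons": 60}}

```text
time_s: 1.1
eef_pos: [0.3874, 0.2676, 0.3111]
ee_rot: [-90.0, 0.0, -23.1]
ft_force: [1.5, -0.3, 0.4]
grip_width: 0.002
```

Emit:
{"name": "play_rows", "arguments": {"motion": [[[255,0.04,0,-0.042,0],[255,0.08,0,-0.084,0],[255,0.12,0,-0.126,0],[255,0.16,0,-0.168,0],[255,0.2,0,-0.21,0],[255,0.24,0,-0.252,0],[255,0.28,0,-0.294,0],[255,0.31,0,-0.325,0]]]}}

```text
time_s: 2.1
eef_pos: [0.5445, -0.1536, 0.3113]
ee_rot: [-90.0, -0.0, -23.2]
ft_force: [-0.3, 0.7, -0.5]
grip_width: -0.002
```

Emit:
{"name": "play_rows", "arguments": {"motion": [[[255,0.02,0.02,-0.02,0],[255,0.024,0.05,-0.025,0],[255,0.024,0.075,-0.025,0],[255,0.024,0.085,-0.025,0],[255,0.024,0.085,-0.025,0]]]}}

```text
time_s: 2.72
eef_pos: [0.5565, -0.1833, 0.2262]
ee_rot: [-90.0, 0.0, -23.1]
ft_force: [-0.0, 0.1, -0.5]
grip_width: 0.0
```

Run:
```python
from plant import readout, vision
import cv2
s=readout.sense();print(s['time_s'],s['eef_pos'],s['ft_force'],s['q'])
a=vision.camera("side")[120:260,180:350];b=vision.camera("top")[110:250,195:365]
cv2.imwrite("pics/b1.png",cv2.resize(cv2.vconcat([a,b]),None,fx=2.1,fy=2.1,interpolation=cv2.INTER_CUBIC))
```

```text
2.725 [ 0.55647596 -0.18326335  0.22615962] [-0.04717901  0.12255913 -0.47143415] [-25.3817725   14.76924773  47.12648022  95.45170397 -11.15442558
  74.70723241  90.64769934]
```

View pics/b1.png

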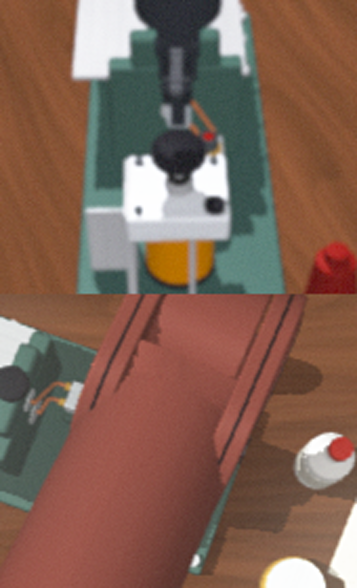

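The fingertips are centred over the knob, with the arm clear and the pin visible at about (208,137) in the crop. I'll make a slow first press.

Emit:
{"name": "play_rows", "arguments": {"motion": [[[255,0,0.02,0,0],[255,0,0.028,0,0],[255,0,0.034,0,0],[255,0,0.04,0,0],[255,0,0.044,0,0],[255,0,0.044,0,0]]]}}

```text
time_s: 3.58
eef_pos: [0.557, -0.1834, 0.1839]
ee_rot: [-89.9, -0.0, -23.1]
ft_force: [-4.3, 2.4, 9.4]
grip_width: 0.006
```

Emit:
{"name": "play_rows", "arguments": {"motion": [[[255,0,0.001,0,0],[255,0,0.0015,0,0],[255,0,0.0015,0,0]]]}}

```text
time_s: 3.95
eef_pos: [0.557, -0.1833, 0.1827]
ee_rot: [-89.9, -0.0, -23.1]
ft_force: [-5.1, 3.4, 10.4]
grip_width: 0.001
```

Emit:
{"name": "play_rows", "arguments": {"motion": [[[255,0,0.001,0,0],[255,0,0.002,0,0],[255,0,0.002,0,0]]]}}

```text
time_s: 4.32
eef_pos: [0.5571, -0.1834, 0.182]
ee_rot: [-89.9, -0.1, -23.1]
ft_force: [-9.7, 4.6, 23.5]
grip_width: 0.003
```

Run:
```python
from plant import readout, vision
import cv2
s=readout.sense();print(s['time_s'],s['eef_pos'],s['ft_force'])
a=vision.camera("side")[120:260,180:350]
cv2.imwrite("pics/b2.png",cv2.resize(a,None,fx=4,fy=4,interpolation=cv2.INTER_CUBIC))
```

```text
4.325 [ 0.55707656 -0.18338199  0.18203135] [-9.66107876  4.6358801  23.49169926]
```

View pics/b2.png

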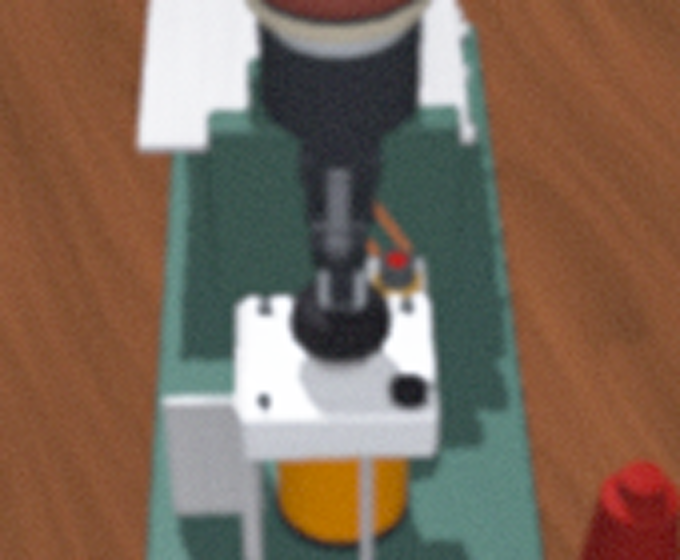

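Full stroke reached: z = 0.182 with 23 N on the stop. In the crop the pin, at about (398,260), is still in. I'll release and repeat.

Emit:
{"name": "play_rows", "arguments": {"motion": [[[255,0,-0.015,0,0],[255,0,-0.03,0,0],[255,0,-0.03,0,0],[255,0,-0.03,0,0],[255,0,-0.03,0,0],[255,0,-0.03,0,0]]]}}

```text
time_s: 5.12
eef_pos: [0.5564, -0.1835, 0.2084]
ee_rot: [-90.0, 0.0, -23.1]
ft_force: [0.1, -0.4, 0.4]
grip_width: 0.002
```

Run:
```python
from plant import readout, vision
import cv2
s=readout.sense();print(s['time_s'],s['eef_pos'],s['ft_force'])
a=vision.camera("side")[120:260,180:350]
cv2.imwrite("pics/b3.png",cv2.resize(a,None,fx=4,fy=4,interpolation=cv2.INTER_CUBIC))
```

```text
5.125 [ 0.55644026 -0.18347201  0.20835073] [ 0.10327801 -0.38773725  0.43551397]
```

View pics/b3.png

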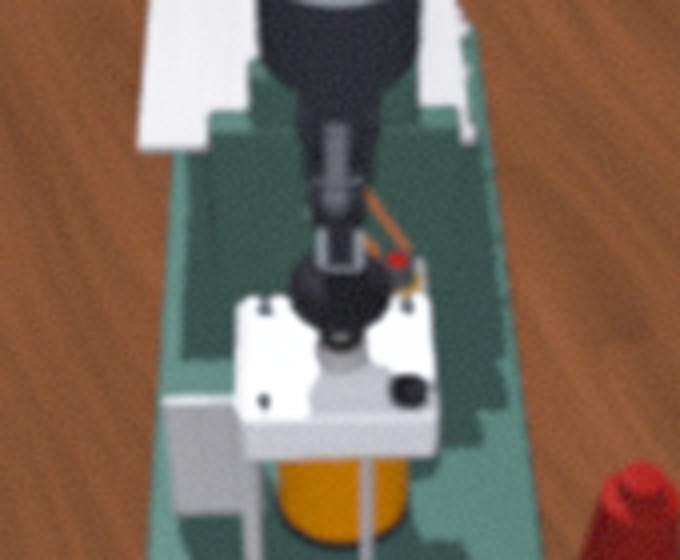

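Emit:
{"name": "play_rows", "arguments": {"motion": [[[255,0,0.012,0,0],[255,0,0.02,0,0],[255,0,0.027,0,0],[255,0,0.03,0,0],[255,0,0.03,0,0],[255,0,0.03,0,0]]]}}

```text
time_s: 5.92
eef_pos: [0.5575, -0.1839, 0.1819]
ee_rot: [-89.9, -0.1, -23.2]
ft_force: [-11.3, 4.2, 34.4]
grip_width: 0.003
```

Run:
```python
from plant import readout, vision
import cv2
s=readout.sense();print(s['time_s'],s['eef_pos'],s['ft_force'])
a=vision.camera("side")[120:260,180:350]
cv2.imwrite("pics/b4.png",cv2.resize(a,None,fx=4,fy=4,interpolation=cv2.INTER_CUBIC))
```

```text
5.925 [ 0.55750339 -0.18391178  0.18187827] [-11.31865688   4.21402796  34.35676577]
```

View pics/b4.png

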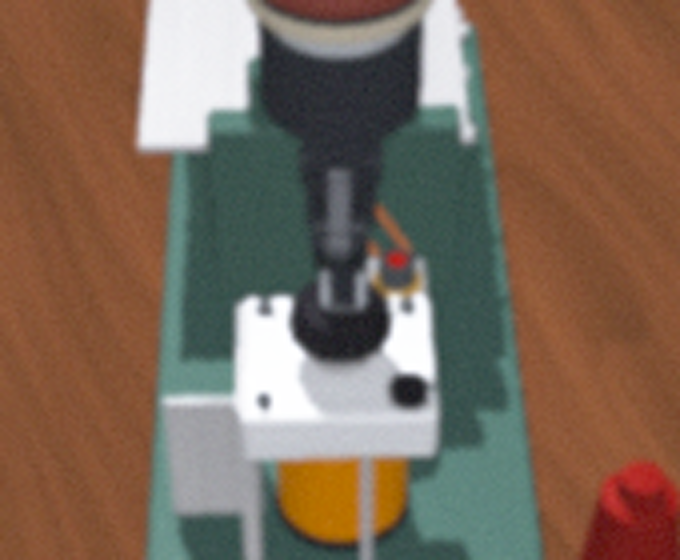

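Second full stroke done and the knob springs back fully. The pin at (398,260) is still in. The force built up to 34 N, so I'll press 0.5 to 1 mm less.

Emit:
{"name": "play_rows", "arguments": {"motion": [[[255,0,-0.015,0,0],[255,0,-0.03,0,0],[255,0,-0.03,0,0],[255,0,-0.03,0,0],[255,0,-0.03,0,0],[255,0,-0.03,0,0]]]}}

```text
time_s: 6.72
eef_pos: [0.5564, -0.1834, 0.2083]
ee_rot: [-90.0, 0.0, -23.1]
ft_force: [-0.7, 0.6, 0.3]
grip_width: -0.0
```

Emit:
{"name": "play_rows", "arguments": {"motion": [[[255,0,0.012,0,0],[255,0,0.02,0,0],[255,0,0.026,0,0],[255,0,0.0293,0,0],[255,0,0.0293,0,0],[255,0,0.0293,0,0]]]}}

```text
time_s: 7.48
eef_pos: [0.5574, -0.1839, 0.182]
ee_rot: [-89.9, -0.1, -23.2]
ft_force: [-9.1, 4.0, 29.0]
grip_width: 0.002
```

Run:
```python
from plant import readout, vision
import cv2
s=readout.sense();print(s['time_s'],s['eef_pos'],s['ft_force'])
a=vision.camera("side")[120:260,180:350]
cv2.imwrite("pics/b5.png",cv2.resize(a,None,fx=4,fy=4,interpolation=cv2.INTER_CUBIC))
```

```text
7.475 [ 0.55742841 -0.18387524  0.18196479] [-9.08992999  3.98749317 29.04322797]
```

View pics/b5.png

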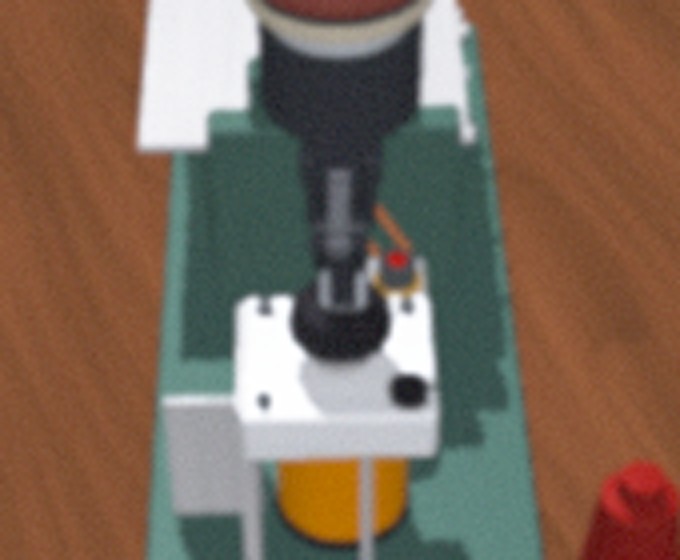

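After the third full stroke the pin at (398,260) is still in. Fourth stroke next.

Emit:
{"name": "play_rows", "arguments": {"motion": [[[255,0,-0.015,0,0],[255,0,-0.0293,0,0],[255,0,-0.0293,0,0],[255,0,-0.0293,0,0],[255,0,-0.0293,0,0],[255,0,-0.0293,0,0]]]}}

```text
time_s: 8.28
eef_pos: [0.5564, -0.1835, 0.2084]
ee_rot: [-90.0, 0.0, -23.1]
ft_force: [-0.2, -0.7, -1.0]
grip_width: 0.001
```

Emit:
{"name": "play_rows", "arguments": {"motion": [[[255,0,0.012,0,0],[255,0,0.02,0,0],[255,0,0.026,0,0],[255,0,0.029,0,0],[255,0,0.029,0,0],[255,0,0.029,0,0]]]}}

```text
time_s: 9.02
eef_pos: [0.5574, -0.1839, 0.182]
ee_rot: [-89.9, -0.1, -23.1]
ft_force: [-6.9, 3.1, 26.2]
grip_width: -0.0
```

Run:
```python
from plant import readout, vision
import cv2
s=readout.sense();print(s['time_s'],s['eef_pos'],s['ft_force'])
a=vision.camera("side")[120:260,180:350]
cv2.imwrite("pics/b6.png",cv2.resize(a,None,fx=4,fy=4,interpolation=cv2.INTER_CUBIC))
```

```text
9.025 [ 0.55743647 -0.18386422  0.18200684] [-6.91951395  3.07441065 26.15164924]
```

View pics/b6.png

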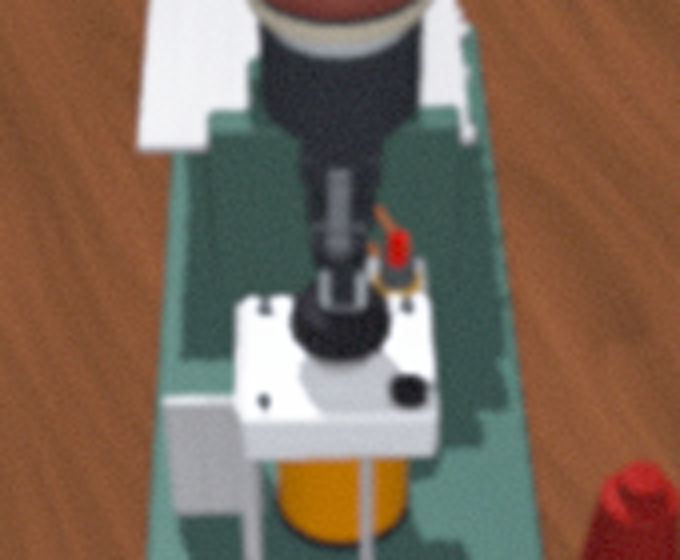

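The pin has popped out, spanning about (398,230) to (398,262) in the crop. I'll let the knob rise and lift clear, then measure.

Emit:
{"name": "play_rows", "arguments": {"motion": [[[255,0,-0.015,0,0],[255,0,-0.03,0,0],[255,0,-0.03,0,0],[255,0,-0.04,0,0],[255,0,-0.07,0,0],[255,0,-0.1,0,0],[255,0,-0.13,0,0],[255,0,-0.13,0,0]]]}}

```text
time_s: 10.07
eef_pos: [0.5574, -0.184, 0.3118]
ee_rot: [-90.0, -0.2, -23.1]
ft_force: [0.1, 0.3, -0.6]
grip_width: 0.004
```

Emit:
{"name": "play_rows", "arguments": {"motion": [[[255,-0.03,0,0.03,0],[255,-0.06,0,0.06,0],[255,-0.1,0,0.1,0],[255,-0.14,0,0.14,0],[255,-0.18,0,0.18,0],[255,-0.21,0,0.21,0],[255,-0.23,0,0.23,0],[255,-0.23,0,0.23,0]]]}}

```text
time_s: 11.08
eef_pos: [0.4343, 0.1203, 0.3088]
ee_rot: [-90.1, 0.1, -22.9]
ft_force: [0.2, 0.8, -0.5]
grip_width: 0.002
```

Run:
```python
from plant import readout
from h import *
s=readout.sense();print(s['time_s'],s['eef_pos'],s['ft_force'],s['joint_velocities'])
a=vision.camera("side");b=vision.camera("top")
cv2.imwrite("pics/fs.png",a);cv2.imwrite("pics/ft.png",b)
cv2.imwrite("pics/fc.png",cv2.resize(a[120:260,180:350],None,fx=4,fy=4,interpolation=cv2.INTER_CUBIC))
p=ray("top",(237,158.8),.1035)[:2]
for z in(.1035,.1215):
    for n in("side","top"):print(z,n,proj(n,[*p,z]))
for n,im,f in(("side",a,"side0"),("top",b,"top0")):
  for x in(cv2.imread(f"pics/{f}.png"),im):
    i=x.astype(int);m=((i[...,2]>100)&(i[...,1]<80)&(i[...,0]<80)).astype(np.uint8)*255
    print(n,*blob(m,(279,185) if n=="side" else (238,158),10)[:2])
    m=(x.max(2)<90).astype(np.uint8)*255
    print(" knob",*blob(m,(264,190) if n=="side" else (280,183),17)[:2])
```

```text
11.075 [0.43427267 0.1203175  0.30883638] [ 0.2206179   0.80725054 -0.52676049] [ 1.45339512 -0.11323673  3.31165781 -0.62479096  1.17822625  0.08896215
  1.86351818]
0.1035 side [278.85262119 184.39325973]
0.1035 top [237.  158.8]
0.1215 side [278.93491497 178.55278229]
0.1215 top [236.55918276 157.17970694]
side [276 182   7   6  26] [278.84615385 184.38461538]
 knob [247 176  35  32 617] [262.86385737 190.55591572]
side [276 176   7  11  64] [279.03125 181.375  ]
 knob [247 176  35  32 616] [262.93831169 190.58279221]
top [235 157   5   5  19] [237.         158.78947368]
 knob [268 172  24  24 434] [279.40092166 183.16820276]
top [234 155   6   6  26] [236.92307692 157.57692308]
 knob [268 172  24  24 430] [279.43953488 183.20930233]
```

View pics/fs.png

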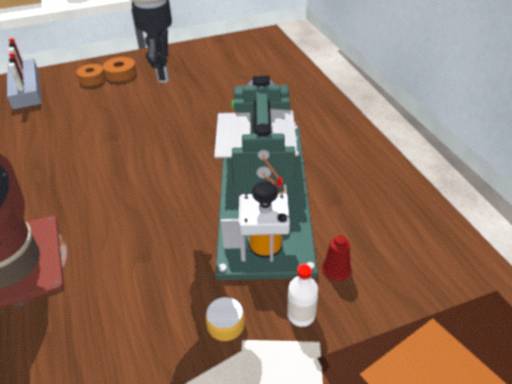

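View pics/ft.png

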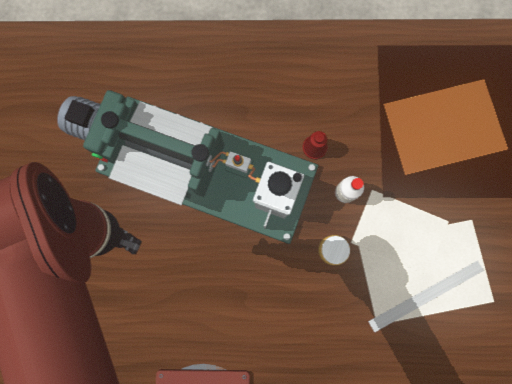

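View pics/fc.png

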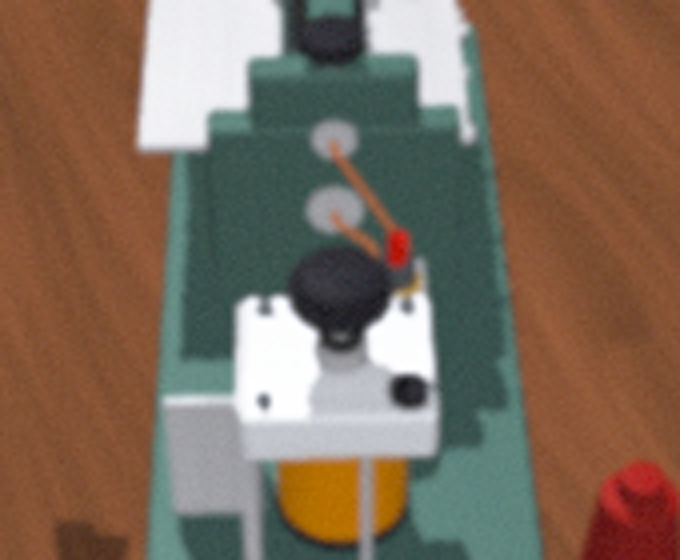

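The pin's top edge rose 6 px, against 5.8 px expected for 18 mm, so it stands fully out. The knob is back at its original pixels and the bottle, tin and cone haven't moved.

```bash
python3 -c "
from plant import job_done;print(job_done())"
```

```text
the job is handed in; nothing more can be done
None
```

The red pin stands fully out after four full strokes on the palm knob, and I've handed the job in. I used shut fingertips only. Each stroke went down to the stop (fingertips at z = 0.182 m), and I lifted clear after each one so the knob could spring back. The pin popped out on the fourth stroke.

**Last checks, about 11 s into the 51 s allowed:**
- **Pin:** its top edge moved 6 px in the side view; 18 mm should give about 5.8 px.
- **Knob:** it is back at its starting pixels in both views.
- **Hand:** it is about 0.3 m clear of the knob, and the wrist force reads about zero.
- **Bottle, tin and cone:** they look unmoved by eye in the pictures; I did not measure them.

The highest force I read was 34 N up on the fingertips (about 36 N with the sideways part), on the second stroke. I pressed slightly less after that. No checks failed or disagreed.

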